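# Open the tea canister whose quarter-turn cap may go either way

### The arm

A 6-joint arm with a two-finger parallel gripper is mounted at the origin on a cart in front of the work surface, level with it; the furniture and walls round the work are solid. World frame = base frame: x ahead of the robot, y to its left, z up, the work surface at z = 0. Lengths are in mm, angles in rad, forces in N, time in s.
With the tool pointing down it reaches from about 275 to 1000 mm from the base axis. Payload 8.4 kg.
Tool frame: the origin (TCP) lies between the finger pads; the fingertips stand 22 mm ahead of it and the grasp point (between the pads) lies 3 mm ahead of it (r.nose_length is the z of the fingertips in the tool frame, in mm); z points along the fingers, y is the line along which they close (so a half turn about z gives the same grasp; the last joint's range is limited). The gripper opens to 85 mm and grips with 20 to 120 N. Pads are 22 mm wide; open, the fingers measure 114 mm over their backs; the gripper's body (76 mm by 85 mm) begins 54 mm behind the grasp point. The pads swing forward as they close: fully open they stand 13 mm farther back than shut.
Start: joints at [-1.24, 0.353, 1.633, -0, 1.155, -0.002], TCP at [204.18, -590.71, 253.281] pointing down, gripper open.
Joint ranges: [-2.63, 2.63], [-0.92, 2.1], [0.06, 2.66], [-1.3, 4.44], [0, 2.69], [-3.02, 3.02]. Speed limits (rad/s): [2.22, 2.22, 2.79, 3.14, 3.14, 3.14].

### API

Orientations are given as [roll, pitch, yaw] about the fixed x, y, z axes, in that order (R = Rz(yaw) Ry(pitch) Rx(roll)).
In Python, from rig import r, cams gives the robot as it stands.
- The arm moves only by the shell command python3 -m handwheel 'ROWS' [FORCE]. ROWS is a JSON list that holds a single list of rows (three levels of brackets), with 1 to 5 rows, each of 7 numbers: a rotation vector rx, ry, rz in rad, then dx, dy, dz in units of 25 mm, then the opening from 0.0 (shut) to 1.0 (fully open); each row shifts and turns the commanded pose from where the row before left it, along the tool's axes as they then stand; what a row does not reach is not made up. A row lasts 1/12 s, in which the tool goes at most 41.7 mm and 0.125 rad, less where a joint would pass 70% of its speed; a pose out of reach is approached as far as the arm can. The fingers move at their own pace and stop on an object; FORCE is the grip in N (left out, the last holds). Time passes only in rows, so rows that do not move let the fingers close. It prints the time, the measured TCP pose, the force, the opening and the grip force at its end. Input that does not fit is refused with a message, and nothing moves.
- r.sense(): the state, without advancing time (a new reading comes with each control period).
- cams.grab_frame(name): name is "scene" or "top" or "wrist"; returns the picture (384x512x3 uint8, red, green, blue); there is no depth.
- cams.camera_params(name): a dict with "fx", "fy", "cx", "cy" (pixels), "rvec" (rotation vector, rad) and "tvec" (3), from world to camera coordinates, as OpenCV has them. Camera axes: x right, y down, z forward; pixel columns grow to the right and rows downward; lengths in mm; the calibration is good to about 2 mm. A picture is of the moment at which its call begins: read the wrist's pose just before it. camera_params takes no time and is no camera call; for the wrist camera it gives the pose at the moment of the call.
- r.sign_off(): hands the job in; it is judged then, once.
The state is a dict: "clock": time; "qpos": joint angles; "qvel": joint speeds; "joint_efforts": joint torques, N m; "eef_pos": TCP position; "tcp_rot": TCP orientation; "contact_force": force on the tool from outside, world axes, zero at the start; "wrist_torque": the same for the moment, N m; "opening": opening from 0.0 (shut) to 1.0 (fully open); "grasp_force": force on a finger pad.
Only numpy, scipy, OpenCV 4.12 (cv2) and the standard library are available. Lean on these libraries where they do the work, as an engineer would, in place of code of your own. Each camera call takes 0.05 s, during which the arm holds its last target. There are 200 camera calls.

### The job

Get ready to make tea: take the steel infuser basket off the capped canister and hang it by its handle on the hook of the stand. Then take off the canister's quarter-turn cap - it may be a normal or a reverse one, so find out which way it loosens - and finish while holding the cap upright in the gripper, well clear above its canister, with the basket still hanging. Leave the two mugs and the teaspoon where they are.

Things in the scene. Friction and masses are not known exactly. Their poses are not given: they have to be found in the camera images.
- caddy: fixed wooden board with a low rail, 110 x 240 mm, floor 10 mm and rail 22 mm above the worktop; origin at the centre of its underside, y along its length. Two white canisters are fixed on it at y = +55 and -55 mm of its frame: 76 mm diameter, flat shoulder 60 mm above the worktop, then a toothed steel neck 47 mm wide up to 84 mm. The +y one is capped, the other is open
- seat (a point): where the cap's origin is while seated: x = 0, y = +55, z = 61.5 mm of the caddy's frame, on the capped canister. One canister has a normal neck (cap opens counter-clockwise seen from above), the other a reverse one (opens clockwise); which of them is the capped one changes and is not told
- cap: loose round black ribbed cap, 58 mm diameter, 34 mm high, 80 g; origin at the centre of its lower edge, z up, a thin grey line on its flat top along x. Seated, its lower edge is 2 mm above the shoulder. Lugs hold it down. It turns easily without rising: 60 degrees the right way, a stop 10 degrees farther, then it lifts straight up, free after 14 mm; the wrong way it stops within 15 degrees
- basket: loose round steel infuser basket, 94 mm wide at the rim, 52 mm at the foot, rim 45 mm high, 120 g, with a stiff upright handle of 8 mm round bar; origin at the centre of its foot, z up. It starts on top of the cap. The handle's straight top bar runs along the basket's y axis from -40 to +40 mm, its centre line 110 mm above the foot; its legs are at y = +-47 mm
- bar (a point): centre of the top bar of the basket's handle
- hook_stand: fixed dark steel stand: foot disc of 100 mm diameter, post of 16 mm diameter up to z = 170 mm, and a level hook arm of 8 mm round bar, centre line at z = 150 mm, from the post along -x of the stand's frame to x = -88 mm, then turned up to its tip at x = -104 mm, z = 172 mm; origin at the centre of the foot's underside
- crook (a point): top of the hook arm at x = -65 mm of the stand, z = 154 mm: a good place for the basket's bar to lie, across the arm
- green_mug: loose green and white mug, 83 x 117 x 94 mm, a bystander; origin at its underside
- tall_mug: loose taller glazed mug, 75 x 112 x 107 mm, a bystander; origin at its underside
- teaspoon: loose teaspoon, 130 mm, a bystander; origin at its underside
There are look-alikes about, which are no part of the job. Leave any orange look-alike of the basket alone. There is more than one size of the cap; the one meant has the size given above.

How it is judged:
By the outcome, as a careful person would: the job done as asked, in the order asked, and still so for the second after the job is handed in, while the arm keeps its last pose, push and grip.
It also fails if it takes over 58 s, if anything falls off the work surface, if the arm or the gripper's body presses on something with over 40 N, if the wrist force passes 120 N, or if a joint passes its speed limit or range.

## Working session

There is one attempt and no reset: what is moved stays moved. The work goes in short steps, Python scripts to look and compute and a shell command to move; the robot and the scene stay as the last step left them, time stands still between calls to the robot, and variables do not carry over. Pictures are saved under pics/ and viewed, at most 10 in all, crops included, and the job is handed in when it is done.

```bash
ls; mkdir -p pics; python3 - <<'E'
from rig import r,cams
import cv2,numpy as np
a=cams.grab_frame("scene");b=cams.grab_frame("top")
cv2.imwrite("pics/scene0.png",a[:,:,::-1]);cv2.imwrite("pics/top0.png",b[:,:,::-1])
for n in("scene","top","wrist"):print(n,cams.camera_params(n))
print(r.sense(),r.nose_length)
E
```

```text
pics
scene {'fx': 362.0220220684287, 'fy': 362.0220220684287, 'cx': 257.9131877047294, 'cy': 199.2296111715355, 'rvec': array([ 0.92005628, -2.5266344 ,  1.07638226]), 'tvec': array([ 453.58085081,  263.24624508, 1150.6946855 ])}
top {'fx': 414.7588801081305, 'fy': 414.7588801081305, 'cx': 248.0726593804274, 'cy': 183.26270540057905, 'rvec': array([ 2.02890918, -1.72811571,  0.49779666]), 'tvec': array([8.03171062e-01, 5.01638277e+02, 1.43603449e+03])}
wrist {'fx': 317.88749551294086, 'fy': 317.88749551294086, 'cx': 253.94007259535536, 'cy': 190.5396827024047, 'rvec': array([-2.3649139 ,  1.6836091 ,  0.24042399]), 'tvec': array([-623.2481343 ,  -36.01240526,  379.63583858])}
{'clock': 0.1, 'qpos': array([-1.24043034e+00,  3.53569265e-01,  1.63411073e+00, -8.66680136e-06,
        1.15520880e+00, -2.39651413e-03]), 'qvel': array([-2.39037725e-05, -2.16506367e-03, -2.14022167e-04, -8.05690035e-04,
        4.04192377e-04, -2.09109802e-03]), 'joint_efforts': array([-2.52651298e-04, -6.06356335e+01, -3.42817748e+01, -8.55140888e-05,
        3.77841963e-03,  2.43363968e-05]), 'eef_pos': array([ 204.0191243 , -590.30645535,  252.62094287]), 'tcp_rot': array([-3.14029650e+00,  4.81829185e-06,  3.32766006e-01]), 'contact_force': array([-0.47086119, -0.14502705,  0.17208245]), 'wrist_torque': array([ 0.02473814, -0.03646744, -0.01225906]), 'grasp_force': 0.0, 'opening': 1.0000369622991079} 22.0
```

View pics/scene0.png

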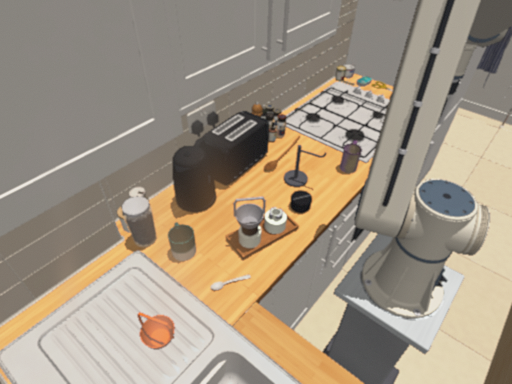

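View pics/top0.png

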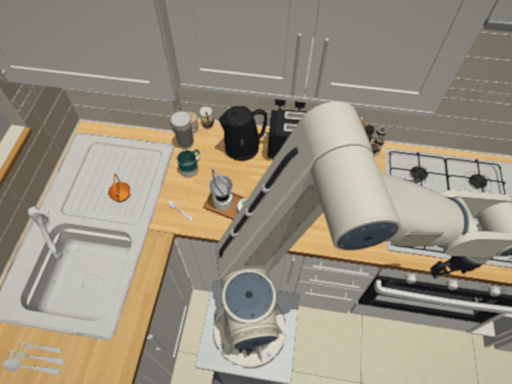

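Scene view: the steel basket is at about (249,213) on the capped canister. The open canister is at (275,220) and the stand at (296,170), with its arm pointing right to (325,155). Look-alikes are the orange basket at (157,330) in the sink area (not ours) and a loose black cap at (300,201), which isn't on a canister. In the top view the basket is at (221,186), and the arm hides the rest.

```bash
cat > h.py <<'E'
import numpy as np,cv2
from scipy.spatial.transform import Rotation as R
from rig import r,cams
def ray(p,uv):
    M=R.from_rotvec(p["rvec"]).as_matrix();d=M.T@np.array([(uv[0]-p["cx"])/p["fx"],(uv[1]-p["cy"])/p["fy"],1.])
    return -M.T@p["tvec"],d/np.linalg.norm(d)
def plane(p,uv,z):
    c,d=ray(p,uv);return c+d*(z-c[2])/d[2]
def tri(obs):
    A=np.zeros((3,3));b=np.zeros(3)
    for p,uv in obs:
        c,d=ray(p,uv);Q=np.eye(3)-np.outer(d,d);A+=Q;b+=Q@c
    x=np.linalg.solve(A,b)
    res=[np.linalg.norm(np.cross(x-ray(p,uv)[0],ray(p,uv)[1])) for p,uv in obs]
    return x,np.round(res,1)
def proj(p,X):
    return cv2.projectPoints(np.float64(X).reshape(-1,3),p["rvec"],p["tvec"],np.array([[p["fx"],0,p["cx"]],[0,p["fy"],p["cy"]],[0,0,1.]]),None)[0].reshape(-1,2)
def totool(X,rot=None):
    s=r.sense();M=R.from_euler("xyz",s["tcp_rot"]).as_matrix();return M.T@(np.array(X)-s["eef_pos"])
E
python3 - <<'E'
from h import *
np.set_printoptions(precision=0,suppress=True)
p=cams.camera_params("scene");t=cams.camera_params("top")
for n,uv,z in[("cap can",(249,241),20),("opencan",(275,226),20),("stand foot",(296,178),0),("post top",(298,147),170),("armtip",(325,155),165),("loosecap",(300,201),15),("spoon",(230,284),0),("caddyL",(236,250),22),("caddyR",(298,235),22),("basketrim",(249,213),140)]:print(n,plane(p,uv,z))
print("top basket",plane(t,(221,186),140),tri([(p,(249,213)),(t,(221,186))]))
im=cv2.imread("pics/scene0.png")[130:260,200:345];cv2.imwrite("pics/crop0.png",cv2.resize(im,None,fx=4.5,fy=4.5,interpolation=cv2.INTER_CUBIC))
E
```

```text
cap can [464. 198.  20.]
opencan [439.  87.  20.]
stand foot [ 544. -195.   -0.]
post top [ 541. -176.  170.]
armtip [ 439. -207.  165.]
loosecap [446. -80.  15.]
spoon [408. 355.   0.]
caddyL [471. 256.  22.]
caddyR [352.  69.  22.]
basketrim [476. 185. 140.]
top basket [470. 181. 140.] (array([476., 182., 135.]), array([2., 2.]))
```

View pics/crop0.png

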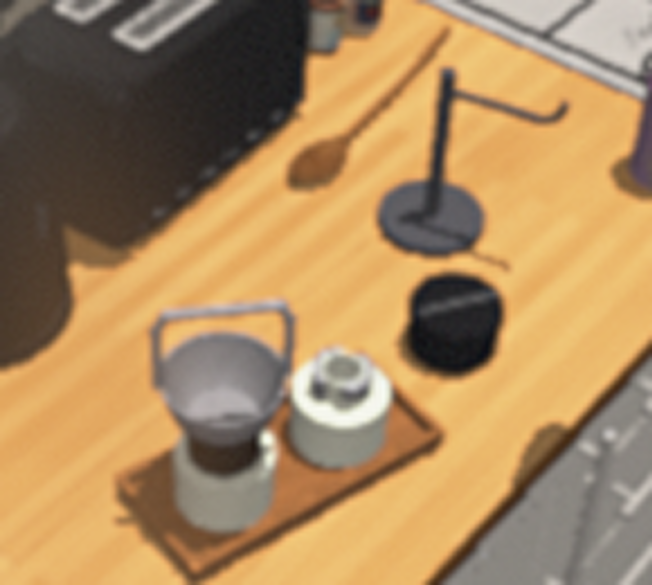

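Candidates for the cap: the black one at (249,226), on the canister and under the basket, and the loose black one at (300,201), which looks clearly larger. The seated one is meant, because it is on the canister under the steel basket. The crop confirms this. The handle bar runs from crop (158,318) to (290,305), and the hook arm from (452,95) to (560,115).

```bash
python3 - <<'E'
from h import *
np.set_printoptions(precision=2,suppress=True)
p=cams.camera_params("scene");f=lambda u,v:(200+u/4.5-.5,130+v/4.5-.5)
a=plane(p,f(158,318),205);b=plane(p,f(290,305),205);print("bar",a,b,np.degrees(np.arctan2(*(b-a)[1::-1])))
a=plane(p,f(452,95),150);b=plane(p,f(540,118),150);print("arm",a,b,plane(p,f(449,72),170),plane(p,f(430,218),0))
a=plane(p,f(416,313),45);b=plane(p,f(500,295),45);print("loosecap line",a,b,np.linalg.norm(a-b))
w=cams.camera_params("wrist");c,d=ray(w,(w["cx"],w["cy"]));s=r.sense();M=R.from_euler("xyz",s["tcp_rot"]).as_matrix()
print("cam in tool",M.T@(c-s["eef_pos"]),M.T@d,"tool axes\n",M)
print("bbox corners",totool([430,150,430]),totool([430,-200,430]))
E
```

```text
bar [504.72 219.92 205.  ] [444.61 151.31 205.  ] -131.2234550294581
arm [ 536.   -185.32  150.  ] [ 461.69 -207.62  150.  ] [ 542.57 -186.78  170.  ] [ 547.42 -192.99    0.  ]
loosecap line [459.71 -41.94  45.  ] [ 418.86 -105.64   45.  ] 75.66735388219378
cam in tool [  71.34   -1.04 -121.26] [-0.28  0.    0.96] tool axes
 [[ 0.95  0.33 -0.  ]
 [ 0.33 -0.95  0.  ]
 [-0.   -0.   -1.  ]]
bbox corners [ 455.41 -626.11 -176.57] [ 341.08 -295.31 -177.  ]
```

Careful with the scale: shifts go in units of 25 mm. That gives: 29 mm is 1.16, -24 mm is -0.96.

```bash
python3 -m handwheel '[[[0,0,0,1.16,-0.96,-0.48,1],[0,0,0,1.16,-0.96,-0.48,1],[0,0,0,1.16,-0.96,-0.48,1],[0,0,0,1.16,-0.96,-0.48,1],[0,0,0,1.16,-0.96,-0.48,1]]]' 40 | tail -1; python3 -m handwheel '[[[0,0,0,1.16,-0.96,-0.48,1],[0,0,0,1.16,-0.96,-0.48,1],[0,0,0,1.16,-0.96,-0.48,1],[0,0,0,0,0,0,1],[0,0,0,0,0,0,1]]]'|tail -1
cat > snap.py <<'E'
import sys,pickle
from h import *
n=sys.argv[1];p=cams.camera_params("wrist");im=cams.grab_frame("wrist")
cv2.imwrite(f"pics/{n}.png",im[:,:,::-1]);pickle.dump(p,open(f"pics/{n}.pkl","wb"))
s=r.sense();print(s["clock"],s["eef_pos"].round(1),s["tcp_rot"].round(3),s["qpos"].round(2))
E
python3 snap.py s1; python3 -m handwheel '[[[0,0,0,1.16,-0.96,-0.48,1],[0,0,0,1.16,-0.96,-0.48,1],[0,0,0,1.16,-0.96,-0.48,1],[0,0,0,1.16,-0.96,-0.48,1],[0,0,0,0,0,0,1]]]'|tail -1;python3 -m handwheel '[[[0,0,0,0,0,0,1]]]'|tail -1; python3 snap.py s2; python3 -c "
import cv2;a=cv2.imread('pics/s1.png');b=cv2.imread('pics/s2.png');c=cv2.hconcat([a,b]);cv2.imwrite('pics/s12.png',cv2.resize(c,(800,300),interpolation=cv2.INTER_AREA))"
```

```text
grasp_force: 0.0
grasp_force: 0.0
0.9833 [ 361.  -333.   349.3] [3.141 0.    0.335] [-0.75  0.06  1.79 -0.    1.29  0.49]
grasp_force: 0.0
grasp_force: 0.0
1.5333 [ 438.7 -205.5  396.6] [-3.141e+00  1.000e-03  3.330e-01] [-0.44  0.02  1.73 -0.    1.39  0.8 ]
```

View pics/s12.png

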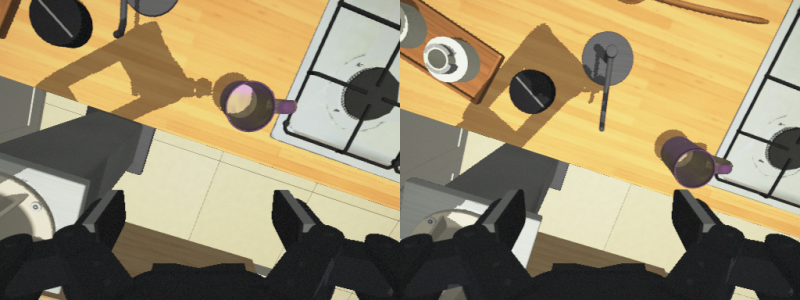

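In the tool's units: 38 mm is 1.52, -16 mm is -0.64.

```bash
python3 -m handwheel '[[[0,0,0,1.52,-0.64,0,1],[0,0,0,1.52,-0.64,0,1],[0,0,0,0,0,0,1],[0,0,0,0,0,0,1]]]'|tail -1; python3 snap.py s3; python3 -m handwheel '[[[0,0,0,-0.16,-1.6,0,1],[0,0,0,-0.16,-1.6,0,1],[0,0,-0.12,-0.16,-1.6,0,1],[0,0,-0.12,0,-1.6,0,1],[0,0,-0.12,0,-1.6,0,1]]]'|tail -1;python3 -m handwheel '[[[0,0,-0.12,0.16,-1.6,0,1],[0,0,-0.04,0.16,-1.2,0,1],[0,0,0,0,0,0,1],[0,0,0,0,0,0,1]]]'|tail -1; python3 snap.py b1; python3 -c "
import cv2;a=cv2.imread('pics/s3.png');b=cv2.imread('pics/b1.png');c=cv2.hconcat([a,b]);cv2.imwrite('pics/s3b1.png',cv2.resize(c,(800,300),interpolation=cv2.INTER_AREA))"
```

```text
grasp_force: 0.0
1.9167 [ 499.7 -151.   396. ] [-3.141e+00  2.000e-03  3.320e-01] [-0.3   0.08  1.66 -0.    1.4   0.94]
grasp_force: 0.0
grasp_force: 0.0
2.7167 [369.   85.  397.2] [3.141 0.    0.852] [ 0.22 -0.18  1.91 -0.    1.41  0.94]
```

View pics/s3b1.png

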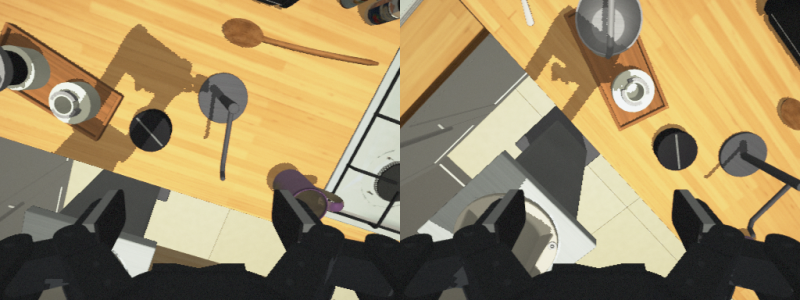

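In the tool's units: 40 mm is 1.6.

```bash
python3 -m handwheel '[[[0,0,0,1.6,0,0,1],[0,0,0,1.6,0,0,1],[0,0,0,0,0,0,1],[0,0,0,0,0,0,1]]]'|tail -1; python3 snap.py b2; python3 - <<'E'
from h import *
import pickle
P=lambda n:pickle.load(open(f"pics/{n}.pkl","rb"))
s=r.sense()
# stand disc/basket blobs
for n in("s2","s3","b1","b2"):
    im=cv2.imread(f"pics/{n}.png");h=cv2.cvtColor(im,cv2.COLOR_BGR2HSV)
    print(n,proj(P(n),[[474.7,185.6,205],[547,-190,0],[470,-205,154]]).round(0).tolist())
def tile(n,X):
    u,v=proj(P(n),[X])[0];u=int(np.clip(u-100,0,312));v=int(np.clip(v-75,0,234))
    print(n,u,v);return cv2.resize(cv2.imread(f"pics/{n}.png")[v:v+150,u:u+200],None,fx=2,fy=2,interpolation=cv2.INTER_CUBIC)
b=[474.7,185.6,205];a=[500,-200,150]
o=cv2.vconcat([cv2.hconcat([tile("b1",b),tile("b2",b)]),cv2.hconcat([tile("s2",a),tile("s3",a)])]);cv2.imwrite("pics/tiles.png",o)
E
```

```text
grasp_force: 0.0
3.1 [422.5 145.  396.4] [-3.141e+00  2.000e-03  8.510e-01] [ 0.33 -0.05  1.8  -0.    1.4   1.05]
s2 [[-157.0, -10.0], [269.0, 75.0], [264.0, 137.0]]
s3 [[-95.0, 82.0], [288.0, 124.0], [290.0, 200.0]]
b1 [[271.0, 12.0], [439.0, 197.0], [461.0, 278.0]]
b2 [[268.0, 107.0], [431.0, 240.0], [449.0, 331.0]]
b1 170 0
b2 167 31
s2 168 35
s3 194 100
```

View pics/tiles.png

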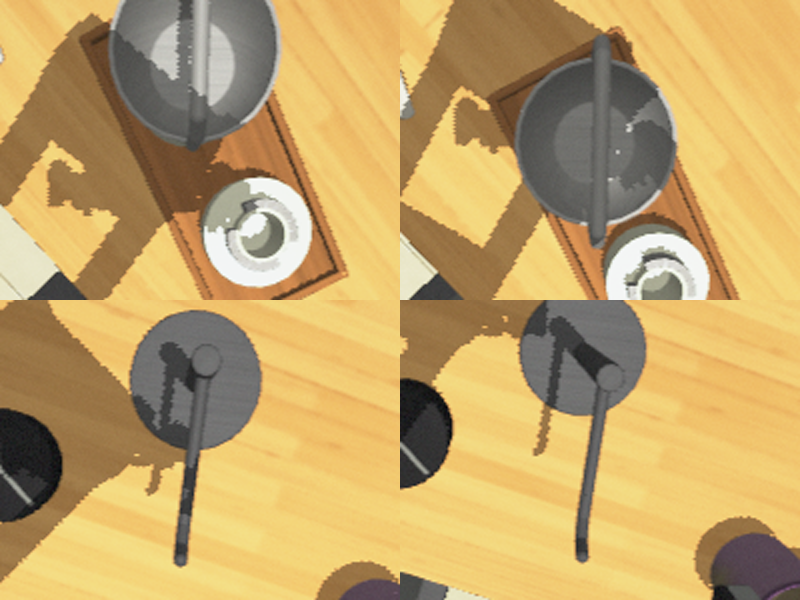

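```bash
python3 - <<'E'
from h import *
import pickle
np.set_printoptions(precision=1,suppress=True)
P=lambda n:pickle.load(open(f"pics/{n}.pkl","rb"))
sc=cams.camera_params("scene");f=lambda u,v:(200+u/4.5-.5,130+v/4.5-.5)
s2,s3,b1,b2=map(P,("s2","s3","b1","b2"))
print("barend near",tri([(b1,(269,70)),(b2,(265.5,148.5))]),tri([(sc,f(290,307)),(b2,(265.5,148.5))]))
print("barend far",tri([(sc,f(158,320)),(b2,(267.5,52))]))
a=plane(b2,(265.5,148.5),205.5);b=plane(b2,(267.5,52),205.5);print(a,b,(a+b)/2,np.linalg.norm(a-b),np.degrees(np.arctan2(*(b-a)[1::-1])))
print("post",tri([(s2,(271,65)),(s3,(299,139)),(sc,f(449,70))]))
print("tip",tri([(s2,(258,166)),(s3,(285,227.5))]),tri([(s2,(258,166)),(s3,(285,227.5)),(sc,f(564,104))]))
print("disc",plane(s2,(265.5,75),10),plane(s3,(285,126),10))
po=plane(s2,(271,65),170);ti=plane(s2,(258,166),172);print(po,ti,plane(s3,(299,139),170),plane(s3,(285,227.5),172))
d=ti-po;print(np.linalg.norm(d),np.degrees(np.arctan2(-d[1],-d[0])))
print("cap rim", plane(b2,(262.5,104),140), plane(b2,(167+258/2,31+286/2),84),"purple",plane(s3,(350,250),60))
print(totool([474,184,205]))
E
```

```text
barend near (array([445. , 151.2, 168.8]), array([0.5, 0.5])) (array([445.4, 154.6, 204.4]), array([2.7, 2.7]))
barend far (array([505. , 221.5, 204.3]), array([1.2, 1.2]))
[447.3 156.7 205.5] [505.8 222.1 205.5] [476.6 189.4 205.5] 87.76930934239623 48.18878861596875
post (array([ 542.9, -186. ,  172.3]), array([0.1, 0.4, 0.5]))
tip (array([ 439. , -209.2,  165.3]), array([0.5, 0.5])) (array([ 441.7, -207.7,  174.3]), array([1.4, 0.9, 0.5]))
disc [ 544.2 -185.6   10. ] [ 543.3 -185.7   10. ]
[ 543.3 -186.   170. ] [ 440.  -208.2  172. ] [ 543.  -186.2  170. ] [ 441.8 -207.9  172. ]
105.68870910594995 12.156582126162107
cap rim [473.2 188.7 140. ] [447.1  84.5  84. ] purple [ 398.7 -345.2   60. ]
[ 63.6  13.1 191.3]
```

In the tool's units: 21.5 mm is 0.86, 6 mm is 0.24.

```bash
python3 -m handwheel '[[[0,0,0,0.86,0.24,0,1],[0,0,0,0.86,0.24,0,1],[0,0,0,0,0,1.6,0.7],[0,0,0,0,0,1.6,0.6],[0,0,0,0,0,1.6,0.5]]]' 40;python3 -m handwheel '[[[0,0,0,0,0,1.6,0.5],[0,0,0,0,0,1.12,0.5],[0,0,0,0,0,0,0.5],[0,0,0,0,0,0,0.5]]]'; python3 snap.py g1; python3 -c "
import cv2;a=cv2.imread('pics/g1.png');cv2.imwrite('pics/g1v.png',a)"
```

```text
clock: 3.52
eef_pos: [459.5, 169.1, 276.4]
tcp_rot: [3.14, -0.001, 0.85]
contact_force: [0.7, 0.3, -0.3]
opening: 0.608
grasp_force: 0.0
clock: 3.85
eef_pos: [458.5, 169.3, 208.9]
tcp_rot: [-3.14, 0.003, 0.851]
contact_force: [0.3, -0.5, 0.3]
opening: 0.501
grasp_force: 0.0
3.9 [459.8 170.  210.5] [ 3.141 -0.     0.851] [ 0.35  0.19  1.96 -0.    0.99  1.07]
```

View pics/g1v.png

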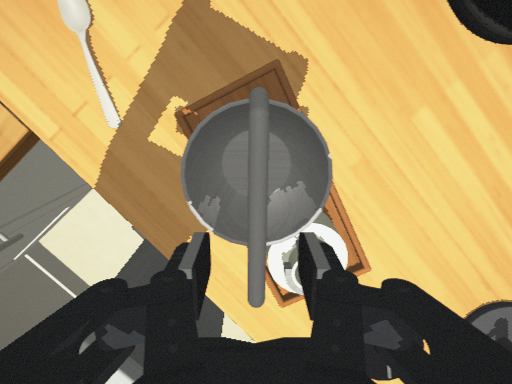

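The bar runs straight at column 256, midway between the fingers (205/305), with its near corner at (256,303). It's well placed, so I'll close.

```bash
python3 -m handwheel '[[[0,0,0,0,0,0,0],[0,0,0,0,0,0,0],[0,0,0,0,0,0,0],[0,0,0,0,0,0,0],[0,0,0,0,0,0,0]]]' 60;python3 -m handwheel '[[[0,0,0,0,0,0,0],[0,0,0,0,0,-0.4,0],[0,0,0,0,0,-0.8,0],[0,0,0,0,0,-0.8,0],[0,0,0,0,0,0,0]]]';  python3 snap.py g2
```

```text
clock: 4.32
eef_pos: [460.3, 171.2, 211.2]
tcp_rot: [3.14, -0.003, 0.853]
contact_force: [-0.2, -2.0, 8.5]
opening: 0.07
grasp_force: 58.7
clock: 4.73
eef_pos: [460.9, 171.7, 263.6]
tcp_rot: [3.139, -0.005, 0.853]
contact_force: [1.1, 0.5, -0.8]
opening: 0.07
grasp_force: 59.0
4.7833 [460.3 171.5 261.9] [ 3.139 -0.004  0.853] [0.35 0.13 1.91 0.   1.1  1.07]
```

View pics/g2.png

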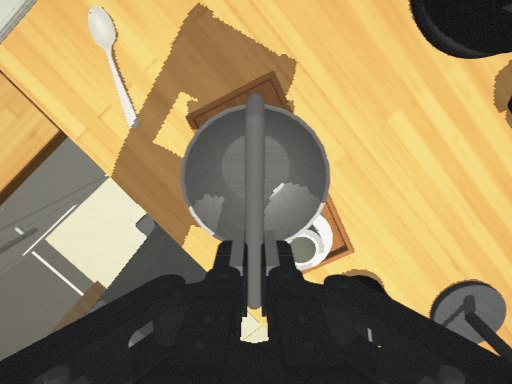

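The basket is lifted and hangs straight in the grip. Next I carry it to a point off the hook's tip while yawing.

In the tool's units: -39 mm is -1.56, -38.6 mm is -1.544.

```bash
python3 -m handwheel '[[[0,0,-0.1164,-1.376,0.732,0,0],[0,0,-0.1164,-1.452,0.568,0,0],[0,0,-0.1164,-1.508,0.396,0,0],[0,0,-0.1164,-1.544,0.216,0,0],[0,0,-0.1164,-1.56,0.036,0,0]]]'|sed -n 2,3p;python3 -m handwheel '[[[0,0,-0.1164,-1.552,-0.144,0,0],[0,0,-0.1164,-1.524,-0.324,0,0],[0,0,-0.1164,-1.476,-0.5,0,0],[0,0,0,-1.4,-0.668,0,0],[0,0,0,-1.4,-0.668,0,0]]]';python3 -m handwheel '[[[0,0,0,-1.4,-0.668,0,0],[0,0,0,0,0,0,0],[0,0,0,0,0,0,0],[0,0,0,0,0,0,0]]]';  python3 snap.py g3; python3 - <<'E'
from h import *
print(totool([362,-248,200.5]).round(1))
E
```

```text
eef_pos: [415.3, -7.7, 258.8]
tcp_rot: [-3.141, 0.0, 1.403]
clock: 5.62
eef_pos: [363.6, -179.0, 259.0]
tcp_rot: [-3.141, -0.0, 1.701]
contact_force: [1.6, -0.5, -1.6]
opening: 0.066
grasp_force: 58.9
clock: 5.95
eef_pos: [352.3, -214.5, 258.8]
tcp_rot: [-3.141, -0.001, 1.699]
contact_force: [-1.1, 0.5, -2.1]
opening: 0.067
grasp_force: 58.9
6.0 [ 352.6 -214.   258.9] [-3.141e+00 -1.000e-03  1.700e+00] [-0.55  0.01  2.05  0.    1.09 -0.68]
[-35.    4.9  58.4]
```

View pics/g3.png

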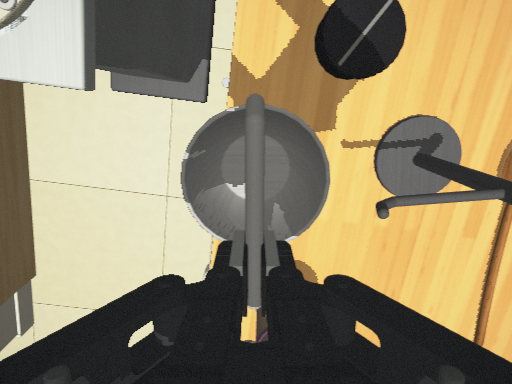

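In the tool's units: -35 mm is -1.4, 5 mm is 0.2.

```bash
python3 -m handwheel '[[[0,0,-0.084,-1.4,0.2,0,0],[0,0,0,0,0,0.8,0],[0,0,0,0,0,0.8,0],[0,0,0,0,0,0.72,0],[0,0,0,0,0,0,0]]]';python3 -m handwheel '[[[0,0,0,0,0,0,0],[0,0,0,0,0,0,0]]]';  python3 snap.py g4; python3 - <<'E'
from h import *
print(totool([362,-248,200.5]).round(1))
post=np.array([543,-186]);ux=np.array([np.cos(.2122),np.sin(.2122)])
for x in(-110,-65):
  bc=post+x*ux;t=bc-23*np.array([-.211,.977]);print(x,totool([*t,200.5]).round(1))
E
```

```text
clock: 6.42
eef_pos: [361.1, -246.3, 198.4]
tcp_rot: [-3.138, -0.004, 1.787]
contact_force: [-1.0, 0.1, -2.1]
opening: 0.067
grasp_force: 58.9
clock: 6.58
eef_pos: [363.1, -248.3, 202.1]
tcp_rot: [3.141, 0.0, 1.786]
contact_force: [0.2, 0.7, -0.6]
opening: 0.066
grasp_force: 58.9
6.6333 [ 363.2 -248.6  202.4] [3.140e+00 1.000e-03 1.786e+00] [-0.6   0.13  2.06  0.    0.95 -0.82]
[ 0.8 -1.1  1.9]
-110 [ 0.1 79.   2. ]
-65 [  0.  124.    2.1]
```

View pics/g4.png

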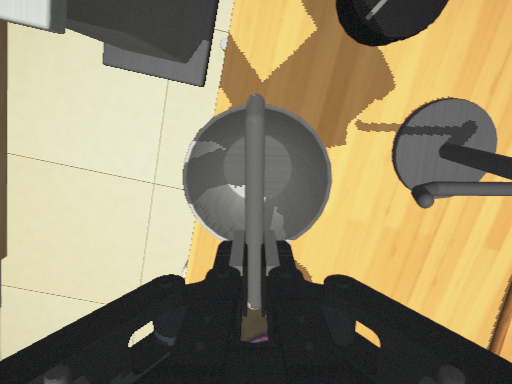

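The last view shows the basket centred at column 255. The hook tip is at (424,195), and its arm runs level along row 188, across the bar as wanted. Picture views are now used up, so I'll go on by numbers.

```bash
python3 - <<'E'
from h import *
import pickle
p=pickle.load(open("pics/g4.pkl","rb"));np.set_printoptions(precision=1,suppress=True)
for uv,z in[((256,97),197),((252,303),197),((424,197),172),((500,188),150),((460,188),150),((256,172),132)]:print(uv,totool(plane(p,uv,z)))
E
```

```text
(256, 97) [72.6  1.4  5.3]
(252, 303) [-18.5  -0.2   5.5]
(424, 197) [24.9 85.3 30.5]
(500, 188) [ 23.5 139.9  52.6]
(460, 188) [ 23.5 117.2  52.5]
(256, 172) [28.6  1.8 70.4]
```

```bash
python3 -m handwheel '[[[0,0,0,-0.04,1.2,0,0],[0,0,0,-0.04,1.2,0,0],[0,0,0,-0.04,1.2,0,0],[0,0,0,0,0.96,0,0],[0,0,0,0,0.4,0,0]]]';python3 -m handwheel '[[[0,0,0,0,0,0,0],[0,0,0,0,0,0,0],[0,0,0,0,0,0.56,0],[0,0,0,0,0,0.56,0],[0,0,0,0,0,0,0]]]'; python3 -m handwheel '[[[0,0,0,0,0,0,0]]]'
```

```text
clock: 7.05
eef_pos: [487.9, -225.1, 202.9]
tcp_rot: [3.138, 0.002, 1.786]
contact_force: [1.3, -0.4, -0.6]
opening: 0.067
grasp_force: 58.9
clock: 7.47
eef_pos: [481.3, -225.1, 171.6]
tcp_rot: [-3.138, -0.002, 1.784]
contact_force: [-0.5, 0.8, -1.3]
opening: 0.064
grasp_force: 58.9
clock: 7.55
eef_pos: [482.5, -225.5, 173.2]
tcp_rot: [-3.14, -0.001, 1.783]
contact_force: [1.0, -0.5, -0.9]
opening: 0.069
grasp_force: 58.9
```

```bash
for i in 1; do :; done; python3 -m handwheel '[[[0,0,0,0,0,0.16,0],[0,0,0,0,0,0.12,0],[0,0,0,0,0,0,0],[0,0,0,0,0,0,0]]]';python3 -m handwheel '[[[0,0,0,0,0,0.08,0],[0,0,0,0,0,0,0],[0,0,0,0,0,0,0]]]'|grep -E 'pos|force'; python3 -m handwheel '[[[0,0,0,0,0,0.08,0],[0,0,0,0,0,0,0],[0,0,0,0,0,0,0]]]'|grep -E 'pos|force'
```

```text
clock: 7.88
eef_pos: [484.1, -225.6, 166.6]
tcp_rot: [3.141, 0.0, 1.784]
contact_force: [0.3, -0.2, -0.6]
opening: 0.067
grasp_force: 58.9
eef_pos: [484.1, -225.4, 164.3]
contact_force: [-0.5, 0.1, -1.2]
grasp_force: 58.9
eef_pos: [484.5, -225.6, 162.8]
contact_force: [-1.2, -0.5, 5.9]
grasp_force: 59.5
```

In the tool's units: -40 mm is -1.6, -35 mm is -1.4.

```bash
python3 -m handwheel '[[[0,0,0,0,0,0,0.1],[0,0,0,0,0,0,0.15],[0,0,0,0,0,0,0.2],[0,0,0,0,0,0,0.3],[0,0,0,0,0,0,0.3]]]';python3 -m handwheel '[[[0,0,0,0,0,-0.2,0.3],[0,0,0,0,0,-0.4,0.3],[0,0,0,0,0,-1,0.3],[0,0,0,0,0,-1.4,0.3],[0,0,0,0,0,-1.4,0.3]]]';python3 -m handwheel '[[[0,0,0,0,0,-1.6,0.5],[0,0,0,0,0,0,0.5],[0,0,0,0,0,0,0.5]]]'; python3 snap.py h1
python3 - <<'E'
from h import *
import pickle
sc=cams.camera_params("scene");a=cams.grab_frame("scene");cv2.imwrite("pics/scene1.png",a[:,:,::-1])
t=cams.grab_frame("top");cv2.imwrite("pics/top1.png",t[:,:,::-1])
# expected in wrist
p=pickle.load(open("pics/h1.pkl","rb"))
post=np.array([543,-186]);ux=np.array([np.cos(.2122),np.sin(.2122)]);uy=np.array([-ux[1],ux[0]]);b=post-65*ux
print("wrist exp bar ends",proj(p,[[*(b+47*uy),158],[*b,158],[*(b-47*uy),158]]).round(0).tolist())
E=proj(sc,[[*(b+47*uy),158],[*b,158],[*(b-47*uy),158],[*b,93]]).round(0);print("scene",E.tolist())
# basket blob in the wrist view: grey (low saturation) pixels, by row
im=cv2.imread("pics/h1.png");h=cv2.cvtColor(im,cv2.COLOR_BGR2HSV);m=((h[...,1]<45)&(h[...,2]>60)&(h[...,2]<190)).astype(np.uint8)
n,l,st,ce=cv2.connectedComponentsWithStats(m)
for i in np.argsort(-st[1:,4])[:4]+1:print(st[i],ce[i].round(0))
E
```

```text
clock: 8.8
eef_pos: [484.1, -225.5, 162.2]
tcp_rot: [-3.141, -0.0, 1.784]
contact_force: [0.7, -0.5, 0.1]
opening: 0.299
grasp_force: 0.0
clock: 9.22
eef_pos: [483.6, -225.2, 273.9]
tcp_rot: [-3.141, -0.001, 1.784]
contact_force: [1.2, 0.8, 0.4]
opening: 0.302
grasp_force: 0.0
clock: 9.47
eef_pos: [485.4, -226.1, 315.9]
tcp_rot: [3.137, 0.004, 1.784]
contact_force: [-0.5, -0.7, -0.4]
opening: 0.495
grasp_force: 0.0
9.5167 [ 484.4 -225.6  313.8] [3.140e+00 2.000e-03 1.784e+00] [-0.44  0.15  1.76 -0.    1.23 -0.65]
wrist exp bar ends [[252.0, 95.0], [252.0, 151.0], [252.0, 201.0]]
scene [[310.0, 160.0], [315.0, 153.0], [319.0, 147.0], [312.0, 167.0]]
[ 211   92  128  111 7034] [271. 135.]
[   0    0  138   77 3212] [79. 40.]
[451 268  56  54 968] [479. 291.]
[448 246  31  27 612] [463. 259.]
```

The basket stays on the hook: the wrist blob spans rows 92-203, as predicted for the hung bar. Next I measure the cap.

```bash
python3 -m handwheel '[[[0,0,0,1.6,0.36,0,1],[0,0,0,1.6,0.36,0,1],[0,0,0,1.6,0.36,0,1],[0,0,0,1.6,0.36,0,1],[0,0,0,1.6,0.36,0,1]]]'|sed -n 2p;python3 -m handwheel '[[[0,0,0,1.6,0.36,0,1],[0,0,0,1.6,0.36,0,1],[0,0,0,0,0,0,1],[0,0,0,0,0,0,1]]]'|sed -n 2p; python3 snap.py c1;python3 -m handwheel '[[[0,0,0,1.6,0.36,0,1],[0,0,0,0.8,0.16,0,1],[0,0,0,0,0,0,1],[0,0,0,0,0,0,1]]]'|sed -n 2p; python3 snap.py c2
python3 - <<'E'
from h import *
import pickle
np.set_printoptions(precision=1,suppress=True)
for n in("c1","c2"):
    p=pickle.load(open(f"pics/{n}.pkl","rb"));im=cv2.imread(f"pics/{n}.png");g=im.max(2);m=(g<70).astype(np.uint8)
    e=proj(p,[[475.5,187.5,95.5]])[0];print(n,"exp",e)
    k,l,st,ce=cv2.connectedComponentsWithStats(m)
    for i in range(1,k):
        if st[i,4]>400:
            c=max(cv2.findContours((l==i).astype(np.uint8),cv2.RETR_EXTERNAL,cv2.CHAIN_APPROX_NONE)[0],key=len);(u,v),rr=cv2.minEnclosingCircle(c)
            print(st[i],"circ",u,v,rr,plane(p,(u,v),95.5))
E
```

```text
eef_pos: [484.6, -18.8, 311.0]
eef_pos: [485.5, 63.4, 311.0]
10.4167 [485.7  62.  311.2] [-3.139  0.     1.787] [ 0.12  0.08  1.84 -0.    1.21 -0.09]
eef_pos: [486.3, 122.0, 311.6]
10.8 [486.3 121.5 311.7] [-3.140e+00  1.000e-03  1.783e+00] [ 0.24  0.1   1.82 -0.    1.22  0.03]
c1 exp [271.5  43.4]
[ 242   11   58   66 2836] circ 269.1040954589844 43.58364486694336 32.815826416015625 [473.3 186.8  95.5]
[101  51  34  24 502] circ 117.95848083496094 64.8880844116211 17.089584350585938 [331.4 135.6  95.5]
[   17    52   116   147 11977] circ 63.223323822021484 126.40461730957031 84.68213653564453 [281.6  63.1  95.5]
[ 421   65   91  154 9887] circ 497.84832763671875 141.5 77.62236785888672 [730.1 146.7  95.5]
[    0   209   512   175 47611] circ 255.5 304.0 267.4346618652344 [ 524.3 -102.9   95.5]
[ 170  210   61   65 2874] circ 200.72877502441406 241.84194946289062 32.76394271850586 [444.3 -35.3  95.5]
c2 exp [257. 104.]
[ 99  70  33  21 479] circ 115.5636978149414 81.5042495727539 16.750761032104492 [331.8 178.6  95.5]
[ 229   75   56   58 2336] circ 256.05780029296875 103.73988342285156 28.90219497680664 [474.5 187.5  95.5]
[   17    93   113   137 10926] circ 71.44184112548828 162.16783142089844 86.2001724243164 [292.9  85.9  95.5]
[    0   113   512   271 54885] circ 255.5 249.0 288.50701904296875 [508.8  27.6  95.5]
[ 164  246   59   65 2793] circ 193.6531982421875 277.6710510253906 32.53482437133789 [444.4 -25.2  95.5]
```

```bash
python3 - <<'E'
from h import *
import pickle
np.set_printoptions(precision=1,suppress=True)
p,q=[pickle.load(open(f"pics/{n}.pkl","rb")) for n in("c1","c2")]
print("far edge",tri([(p,(270,11)),(q,(257,75))]));print(totool([474.5,187.3,85]))
E
```

```text
far edge (array([468.5, 214.8,  94.7]), array([0.9, 0.9]))
[ 66.9   2.7 226.7]
```

In the tool's units: 33.5 mm is 1.34, 1.3 mm is 0.052.

```bash
python3 -m handwheel '[[[0,0,0,1.34,0.052,0,1],[0,0,0,1.34,0.052,0,1],[0,0,0,0,0,1.6,1],[0,0,0,0,0,1.6,1],[0,0,0,0,0,1.6,1]]]'|sed -n 2,4p;python3 - <<'E'
from h import *
print(totool([474.5,187.3,85]).round(1))
E
python3 -m handwheel '[[[0,0,0,0,0,0.8,1],[0,0,0,0,0,0,1],[0,0,0,0,0,0,1]]]' 40|sed -n 2,4p;python3 - <<'E'
from h import *
print(totool([474.5,187.3,85]).round(1))
E
```

```text
eef_pos: [475.2, 187.8, 191.5]
tcp_rot: [3.14, 0.0, 1.784]
contact_force: [0.7, 0.1, -0.6]
[ -0.4  -1.  106.5]
eef_pos: [474.6, 187.4, 171.8]
tcp_rot: [-3.139, 0.001, 1.782]
contact_force: [0.3, 0.8, 0.5]
[-0.   0.1 86.8]
```

In the tool's units: 30 mm is 1.2, 20 mm is 0.8.

```bash
python3 -m handwheel '[[[0,0,0,0,0,1.2,1],[0,0,0,0,0,1.2,1],[0,0,0,0,0,0.8,1],[0,0,0,0,0,0.26,1],[0,0,0,0,0,0,1]]]'|sed -n 2,4p; python3 -m handwheel '[[[0,0,0,0,0,0,0.6],[0,0,0,0,0,0,0.5],[0,0,0,0,0,0,0.4],[0,0,0,0,0,0,0.3],[0,0,0,0,0,0,0.3]]]' 50; python3 -m handwheel '[[[0,0,0,0,0,0,0.3],[0,0,0,0,0,0,0.3]]]'; python3 -c "
from h import *;print(r.sense()['wrist_torque'])"
```

```text
eef_pos: [475.3, 188.5, 86.2]
tcp_rot: [-3.141, 0.0, 1.783]
contact_force: [0.4, 0.6, 0.1]
clock: 12.3
eef_pos: [475.2, 189.1, 87.9]
tcp_rot: [3.14, -0.0, 1.784]
contact_force: [-2.7, -1.5, 10.9]
opening: 0.666
grasp_force: 51.4
clock: 12.47
eef_pos: [475.3, 189.1, 87.9]
tcp_rot: [3.14, -0.0, 1.784]
contact_force: [-3.5, -1.2, 11.0]
opening: 0.666
grasp_force: 51.4
[-0.37554962  0.77158769 -0.06944547]
```

```bash
python3 -m handwheel '[[[0,0,-0.09,0,0,0,0.3],[0,0,-0.09,0,0,0,0.3],[0,0,0,0,0,0,0.3]]]' ; python3 -c "
from h import *;print(r.sense()['wrist_torque'])"; python3 -m handwheel '[[[0,0,-0.09,0,0,0,0.3],[0,0,-0.09,0,0,0,0.3],[0,0,0,0,0,0,0.3],[0,0,0,0,0,0,0.3]]]' ; python3 -c "
from h import *;print(r.sense()['wrist_torque'])"
```

```text
clock: 12.72
eef_pos: [474.6, 189.4, 87.8]
tcp_rot: [3.141, -0.001, 1.969]
contact_force: [-5.3, 0.6, 12.3]
opening: 0.664
grasp_force: 51.6
[-0.01110784  1.12669815  0.07625201]
clock: 13.05
eef_pos: [474.2, 189.3, 87.9]
tcp_rot: [-3.141, -0.001, 2.145]
contact_force: [-8.7, 1.6, 15.2]
opening: 0.663
grasp_force: 51.8
[0.03686651 1.43142305 0.10464678]
```

It has turned 20 degrees counter-clockwise with no resistance, past the 15-degree wrong-way stop, so it's a normal cap. I'll continue that way.

```bash
python3 -m handwheel '[[[0,0,-0.1,0,0,0,0.3],[0,0,-0.1,0,0,0,0.3],[0,0,-0.1,0,0,0,0.3],[0,0,-0.1,0,0,0,0.3],[0,0,0,0,0,0,0.3]]]' ; python3 -c "
from h import *;print(r.sense()['wrist_torque'])"; python3 -m handwheel '[[[0,0,-0.1,0,0,0,0.3],[0,0,-0.1,0,0,0,0.3],[0,0,-0.1,0,0,0,0.3],[0,0,-0.09,0,0,0,0.3],[0,0,0,0,0,0,0.3]]]' ; python3 -c "
from h import *;print(r.sense()['wrist_torque'],r.sense()['qpos'])"
```

```text
clock: 13.47
eef_pos: [473.3, 188.5, 87.8]
tcp_rot: [-3.14, -0.002, 2.55]
contact_force: [-11.3, -4.6, 17.7]
opening: 0.659
grasp_force: 52.3
[-0.83442474  1.68927899  0.18404214]
clock: 13.88
eef_pos: [472.2, 187.8, 87.8]
tcp_rot: [-3.139, -0.004, 2.939]
contact_force: [-15.3, -6.0, 24.3]
opening: 0.659
grasp_force: 52.7
[-1.02488454  2.27898534 -0.20763956] [ 3.75532057e-01  4.05431724e-01  2.00689460e+00  3.00122312e-04
  7.34356519e-01 -9.92489211e-01]
```

Careful with the scale: shifts go in units of 25 mm. That gives: -3 mm is -0.12.

```bash
python3 -m handwheel '[[[0,0,0,0,0,-0.12,0.3],[0,0,0,0,0,0,0.3],[0,0,0,0,0,-0.12,0.3],[0,0,0,0,0,0,0.3]]]' 60;python3 -m handwheel '[[[0,0,0,0,0,-0.12,0.3],[0,0,0,0,0,0,0.3],[0,0,0,0,0,0,0.3]]]'; python3 -c "
from h import *;print(r.sense()['wrist_torque'])"
```

```text
clock: 14.22
eef_pos: [472.3, 187.7, 92.3]
tcp_rot: [-3.139, -0.004, 2.934]
contact_force: [-9.1, -5.5, 4.6]
opening: 0.661
grasp_force: 67.6
clock: 14.47
eef_pos: [472.3, 187.7, 95.3]
tcp_rot: [-3.139, -0.004, 2.934]
contact_force: [-8.1, -4.5, 3.4]
opening: 0.661
grasp_force: 67.5
[-0.83518294  1.42076728 -0.23096585]
```

In the tool's units: -10 mm is -0.4, -5 mm is -0.2.

```bash
python3 -m handwheel '[[[0,0,0,0,0,-0.2,0.3],[0,0,0,0,0,-0.2,0.3],[0,0,0,0,0,-0.2,0.3],[0,0,0,0,0,-0.4,0.3],[0,0,0,0,0,0,0.3]]]';python3 -m handwheel '[[[0,0,0,0,0,-1,0.3],[0,0,0,0,0,-1,0.3],[0,0,0,0,0,-1,0.3],[0,0,0,0,0,-1,0.3],[0,0,0,0,0,0,0.3]]]';python3 -m handwheel '[[[0,0,0,0,0,0,0.3],[0,0,0,0,0,0,0.3]]]'
cat > chk.py <<'E'
from h import *
s=r.sense();print(s["clock"],s["wrist_torque"])
sc=cams.camera_params("scene");a=cams.grab_frame("scene")[:,:,::-1];cv2.imwrite("pics/scene2.png",a);w=cams.grab_frame("wrist")[:,:,::-1];cv2.imwrite("pics/w2.png",w)
b=cv2.imread("pics/scene0.png")
x,y,z=s["eef_pos"]
def col(im,X): 
    u,v=proj(sc,[X])[0].round().astype(int);return (u,v),im[v-1:v+2,u-1:u+2].reshape(-1,3).mean(0).round()
for n,X in[("cap under gripper",[x-8,y,z-14]),("cap body low",[x-20,y-20,z-16]),("seat neck",[474.5,187.3,84]),("neck side",[455,175,75]),("basket rim",[465,-205,85]),("basket body",[455,-203,75])]:print(n,col(a,X),"before",col(b,X)[1])
E
python3 chk.py
```

```text
clock: 14.88
eef_pos: [476.5, 189.6, 122.5]
tcp_rot: [3.139, 0.004, 2.934]
contact_force: [-0.1, -1.3, 0.3]
opening: 0.659
grasp_force: 67.2
clock: 15.3
eef_pos: [477.9, 190.2, 225.6]
tcp_rot: [3.136, 0.008, 2.934]
contact_force: [1.6, 0.0, -0.3]
opening: 0.661
grasp_force: 67.3
clock: 15.47
eef_pos: [474.8, 188.9, 219.9]
tcp_rot: [3.141, 0.001, 2.934]
contact_force: [0.4, -0.4, -1.6]
opening: 0.663
grasp_force: 67.3
15.4667 [-0.04616061  0.00811024  0.02939926]
cap under gripper ((np.int64(251), np.int64(200)), array([33., 37., 46.])) before [112. 156. 198.]
cap body low ((np.int64(258), np.int64(199)), array([ 91., 152., 200.])) before [123. 161. 197.]
seat neck ((np.int64(249), np.int64(225)), array([131., 146., 150.])) before [105. 107. 113.]
neck side ((np.int64(256), np.int64(228)), array([181., 195., 195.])) before [52. 58. 64.]
basket rim ((np.int64(316), np.int64(169)), array([134., 133., 136.])) before [104. 180. 233.]
basket body ((np.int64(318), np.int64(172)), array([131., 130., 132.])) before [105. 182. 234.]
```

```bash
python3 -m handwheel '[[[0,0,0,0,0,0,0.3],[0,0,0,0,0,0,0.3],[0,0,0,0,0,0,0.3]]]'|tail -3; python3 -c "
from rig import r;print(r.sign_off())"
```

```text
contact_force: [0.1, -0.4, -0.3]
opening: 0.661
grasp_force: 67.3
the job is handed in; nothing more can be done
None
```

The job is handed in at about 16 s: the basket hangs on the hook, and the cap, a normal counter-clockwise one, is held upright about 110 mm above its canister; after the picture views ran out I confirmed this only from pixel colours, positions and force readings, and no move went near the mugs or teaspoon, though I didn't re-check them.

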